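# Tip the standing cheese loaves down onto the drain board

## Task

Two freshly unmoulded cheese loaves still stand on end on the white drain board, each at the head of its own empty blue-lined place. Push each one over with the fingertips so that it topples onto its broad side and comes to rest lying within its blue outline; push lightly, and do not pick them up. Leave the loaf that already lies on the board and everything else on the table where it is.

Things in the scene. Friction and masses are not known exactly. Their poses are not given: they have to be found in the camera images.
- board: white plastic drain board, 340 (x) x 290 (y) x 12 mm, fixed, lying on the table. Origin: centre of its underside. It carries three blue-lined places side by side across its x, 100 mm apart (centres at -100, 0 and +100 mm), each running along its y.
- place_a: blue-lined rectangle a on the white drain board, to be filled by loaf_a. Inside the line 95 mm (own x, across) x 175 mm (own y, along); the line is 5 mm wide, and neighbouring places share it. Only a mark, flush with the board's top. Origin: its centre, on the board's top (12 mm above the table). Own y points the way loaf_a has to fall.
- place_b: blue-lined rectangle b on the white drain board, to be filled by loaf_b. Inside the line 95 mm (own x, across) x 175 mm (own y, along); the line is 5 mm wide, and neighbouring places share it. Only a mark, flush with the board's top. Origin: its centre, on the board's top (12 mm above the table). Own y points the way loaf_b has to fall, opposite to that of place_a.
- place_c: blue-lined rectangle c on the white drain board, already filled by loaf_c. Inside the line 95 mm (own x, across) x 175 mm (own y, along); the line is 5 mm wide, and neighbouring places share it. Only a mark, flush with the board's top. Origin: its centre, on the board's top (12 mm above the table).
- loaf_a: firm pale yellow cheese loaf, 60 (own x) x 45 (own y) x 130 mm (own z), 0.3 to 0.48 kg, loose, standing on its 60 x 45 mm end on the board, astride the blue line at the head of place_a. Origin: centre of its foot end, at first 78 to 98 mm behind the place's centre; own z runs up its length, own y towards the free part of place_a (within 0.08 rad of that place's y). Lying right, own y points down.
- loaf_a_top (a point): centre of loaf_a's upper end, 130 mm from its origin along own z; axes as loaf_a's. Pushed towards own +y some 110 mm above the board with about 1 N, the loaf tips about its front lower edge, falls by itself once 20 degrees over (some 40 mm of push) and lies 130 mm long along its place; pushed low it only slides.
- loaf_b: firm pale yellow cheese loaf, 60 (own x) x 45 (own y) x 130 mm (own z), 0.3 to 0.48 kg, loose, standing on its 60 x 45 mm end on the board, astride the blue line at the head of place_b. Origin: centre of its foot end, at first 78 to 98 mm behind the place's centre; own z runs up its length, own y towards the free part of place_b (within 0.08 rad of that place's y). Lying right, own y points down.
- loaf_b_top (a point): centre of loaf_b's upper end, 130 mm from its origin along own z; axes as loaf_b's. Pushed towards own +y some 110 mm above the board with about 1 N, the loaf tips about its front lower edge, falls by itself once 20 degrees over (some 40 mm of push) and lies 130 mm long along its place; pushed low it only slides.
- loaf_c: cheese loaf of the same size that already lies on its broad side in place_c, 60 (own x) x 130 (own y) x 45 mm high, loose; leave it alone. Origin: centre of its underside.
- cheese_1: round cream-white cheese, 94 mm across, 74 mm high, standing loose on the table. Origin: centre of its underside. Leave alone.
- cheese_2: second round cheese, same as cheese_1. Leave alone.
- mould: empty white perforated loaf mould, an open-topped box 75 x 60 x 155 mm high, loose on the table. Origin: centre of its underside. Leave alone.
- follower: white mould follower (press plate) 66 x 51 x 16 mm with a knob, 38 mm high in all, loose on the table. Origin: centre of its underside. Leave alone.
- scraper: table scraper with a blue handle and a steel blade, 195 mm long (own x, blade at +x), 90 mm wide, 20 mm high, loose. Origin: on the table, 110 mm from the handle's end. Leave alone.
- bowl: stainless bowl, 124 mm across, 55 mm high, loose. Origin: centre of its underside. Leave alone.
- bottle: spray bottle with a blue head and band, 70 mm across, about 210 mm high, loose. Origin: centre of its underside. Leave alone.
Mind the look-alikes: they are no part of the job. Leave any turquoise look-alike of the loaf_b alone.

How it is judged (in metres and radians):
At the end, for the whole second after the job is handed in: Both loaves lie at rest flat on their broad side (within 0.1 rad), each in its own place: the centres of both ends within 20 mm of the place's middle line, no end beyond 90 mm from its centre (the middle of the blue line). loaf_c moved under 10 mm, other things under 15 mm (x of loaf_a in the frame of place_a between -0.02 and 0.02 m and x of loaf_a_top in the frame of place_a between -0.02 and 0.02 m and y of loaf_a in the frame of place_a above -0.09 m and y of loaf_a_top in the frame of place_a below 0.09 m and angle between each of loaf_a, loaf_b's own y axis and vertical above 3.04159 rad and height (world z) of each of loaf_a, loaf_a_top, loaf_b, loaf_b_top below 0.045 m and linear speed of each of loaf_a, loaf_b below 0.02 m/s and angular speed of each of loaf_a, loaf_b below 0.1 rad/s and x of loaf_b in the frame of place_b between -0.02 and 0.02 m and x of loaf_b_top in the frame of place_b between -0.02 and 0.02 m and y of loaf_b in the frame of place_b above -0.09 m and y of loaf_b_top in the frame of place_b below 0.09 m and distance of loaf_c from where it was at the start of the episode below 0.01 m and distance of each of cheese_1, cheese_2, mould, follower, scraper, bowl, bottle from where it was at the start of the episode below 0.015 m); the robot touches nothing.
It fails at once if a loaf is lifted clear of the board instead of being tipped over (height (world z) of any of loaf_a, loaf_b above 0.062 m or (height (world z) of loaf_a above 0.024 m and angle between loaf_a's own z axis and vertical below 0.15 rad) or (height (world z) of loaf_a_top above 0.075 m and angle between loaf_a's own z axis and vertical above 1.35 rad) or (height (world z) of loaf_b above 0.024 m and angle between loaf_b's own z axis and vertical below 0.15 rad) or (height (world z) of loaf_b_top above 0.075 m and angle between loaf_b's own z axis and vertical above 1.35 rad)).
It fails at once if a loaf is squeezed or pushed with more than 30 N (contact force between the fingers and loaf_a above 30 N or contact force between the fingers and loaf_b above 30 N).
It fails at once if the loaf that already lies on the board, or another thing on the table, is shifted or knocked over (distance of loaf_c from where it was at the start of the episode above 0.01 m or distance of any of cheese_1, cheese_2, mould, follower, scraper, bowl, bottle from where it was at the start of the episode above 0.015 m).
It also fails if it takes over 40 s, if anything falls off the work surface, if the arm or the gripper's body presses on something with over 40 N, if the wrist force passes 120 N, or if a joint passes its speed limit or range.

## Robot

A 6-joint arm with a two-finger parallel gripper is mounted at the origin on the work surface. World frame = base frame: x ahead of the robot, y to its left, z up, the work surface at z = 0. Lengths are in m, angles in degrees, forces in N, time in s.
With the tool pointing down it reaches from about 0.25 to 0.725 m from the base axis. Payload 9.7 kg.
Tool frame: the origin (TCP) lies midway between the tips of the shut fingers; the grasp point (between the pads) lies 19 mm behind it; z points along the fingers, y is the line along which they close (so a half turn about z gives the same grasp; the last joint's range is limited). The gripper opens to 85 mm and grips with 20 to 120 N. Pads are 22 mm wide; open, the fingers measure 114 mm over their backs; the gripper's body (76 mm by 85 mm) begins 54 mm behind the grasp point. The pads swing forward as they close: fully open they stand 13 mm farther back than shut.
Start: joints at [65.031, 4.979, 10.078, 95.1, 0, 90], TCP at [0.232, 0.499, 0.231] pointing down, gripper open.
Joint ranges: [-179.16, 179.16], [-48.56, 103.87], [-65.8, 70.77], [-126.05, 130.52], [-82.76, 87.17], [-180, 180]. Speed limits (degrees/s): [127.2, 127.2, 147.25, 180, 180, 180].

## Interface

Orientations are given as [roll, pitch, yaw] about the fixed x, y, z axes, in that order (R = Rz(yaw) Ry(pitch) Rx(roll)).
In Python, from workcell import bot gives the robot as it stands.
- The arm moves only by the shell command python3 -m crank 'ROWS' [FORCE]. ROWS is JSON, a list of rows, each an object with "gripper": the finger opening in mm, from 0 to 85.4; "travel": the shift along the tool's x, y, z in mm, a list of three; "twist": the turn, a rotation vector about the tool's x, y, z in rad, a list of three. In form: [{"gripper": gripper, "travel": [tx, ty, tz], "twist": [rx, ry, rz]}, ...]. A call has 1 to 12 rows; each row shifts and turns the commanded pose from where the row before left it, along the tool's axes as they then stand; what a row does not reach is not made up. A row lasts 1/8 s, in which the tool goes at most 62.5 mm and 10.7 degrees, less where a joint would pass 70% of its speed; a pose out of reach is approached as far as the arm can. A call is refused whole if a number of a shift passes 62.5 or a number of a turn 0.188, either way. A call with a gripper value outside its range is refused whole. The fingers move at their own pace and stop on an object; FORCE is the grip in N (left out, the last holds). Time passes only in rows, so rows that do not move let the fingers close. It gives the time, the measured TCP pose, the force, the opening and the grip force at its end, in the units of the state.
- bot.get_obs(): the state, without advancing time (a new reading comes with each control period).
- bot.camera(name): name is "scene" or "top" or "wrist"; returns the picture (480x640x3 uint8, red, green, blue); there is no depth.
- bot.calibration(name): a dict with "vfov" (degrees; the focal length in pixels is half the picture's height over the tangent of half this angle, whatever the lens; pixels are square), "cx", "cy" (the principal point, pixels), "camera_from_world" (4x4, takes a point from world to camera coordinates). Camera axes: x right, y down, z forward; pixel columns grow to the right and rows downward; lengths in m; the calibration is good to about 2 mm. A picture is of the moment at which its call begins: read the wrist's pose just before it. calibration takes no time and is no camera call; for the wrist camera it gives the pose at the moment of the call.
- bot.job_done(): hands the job in; it is judged then, once.
The state is a dict: "time": time; "q": joint angles; "qd": joint speeds; "joint_efforts": joint torques, N m; "ee_pos": TCP position; "tcp_rot": TCP orientation; "wrist_force": force on the tool from outside, world axes, zero at the start; "torque": the same for the moment, N m; "opening": finger opening in m; "grasp_force": force on a finger pad.
Only numpy, scipy, OpenCV 4.12 (cv2) and the standard library are available. Lean on these libraries where they do the work, as an engineer would, in place of code of your own. Each camera call takes 0.05 s, during which the arm holds its last target. There are 200 camera calls.

## Working session

There is one attempt and no reset: what is moved stays moved. The work goes in short steps, Python scripts to look and compute and a shell command to move; the robot and the scene stay as the last step left them, time stands still between calls to the robot, and variables do not carry over. Pictures are saved under pics/ and viewed, at most 10 in all, crops included, and the job is handed in when it is done.

```bash
mkdir -p pics
python3 - <<'E'
from workcell import bot
import cv2
for n in("scene","top"):
    cv2.imwrite(f"pics/{n}0.png",bot.camera(n)[:,:,::-1])
    c=bot.calibration(n);print(n,c)
o=bot.get_obs();print(o)
E
```

```text
scene {'vfov': 44.339130512751495, 'cx': 323.74423224047325, 'cy': 240.83866140493524, 'camera_from_world': array([[-0.69928123,  0.71481419,  0.00681409,  0.34964195],
       [ 0.47720919,  0.4738942 , -0.74006464, -0.13358254],
       [-0.53223787, -0.51426157, -0.67250122,  1.61625751],
       [ 0.        ,  0.        ,  0.        ,  1.        ]])}
top {'vfov': 45.24434020840492, 'cx': 313.27119148575605, 'cy': 239.44010746651998, 'camera_from_world': array([[ 0.02227375, -0.99966245, -0.01337397, -0.0063312 ],
       [-0.98555959, -0.01970955, -0.16817795,  0.48859318],
       [ 0.16785759,  0.0169268 , -0.98566592,  1.44149547],
       [ 0.        ,  0.        ,  0.        ,  1.        ]])}
{'time': 0.1, 'q': array([ 6.50313644e+01,  5.00830198e+00,  1.00389522e+01,  9.50974317e+01,
       -5.72734151e-04,  8.99992234e+01]), 'qd': array([ 0.00525629, -0.05760044,  0.08761841, -0.07386147, -0.11047848,
        0.04385523]), 'joint_efforts': array([-1.39580057e-03, -5.21561909e+01,  4.65652370e+01,  1.60317449e-02,
       -5.71543512e-05,  3.40433098e-05]), 'ee_pos': array([0.23208968, 0.49842335, 0.23065018]), 'tcp_rot': array([-1.79933219e+02,  5.71828571e-04,  1.55032142e+02]), 'wrist_force': array([-0.49079732, -0.69199135,  0.36930188]), 'torque': array([ 0.08066296, -0.02333316,  0.02018014]), 'grasp_force': 0.0, 'opening': 0.0855485035686099}
```

View pics/scene0.png

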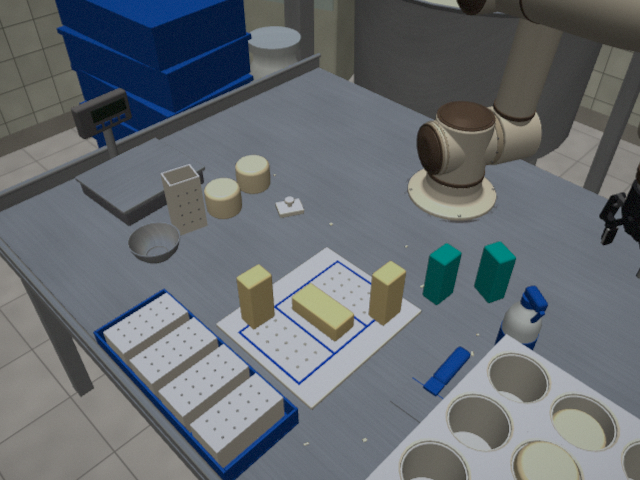

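View pics/top0.png

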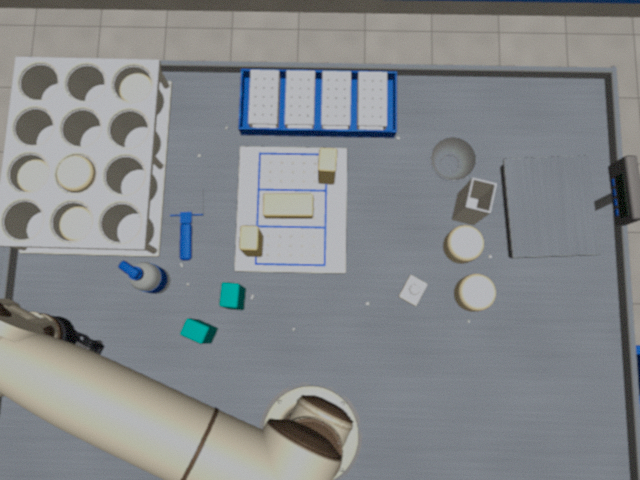

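Top view: the board spans about (236–347, 147–272). The far loaf stands at (327,165) and has to fall left (+y). The near loaf stands at (250,240) and has to fall right (−y). Loaf_c lies between them at (288,205). I'll enlarge this region.

Run:
```python
import cv2
a=cv2.imread("pics/top0.png")[138:283,225:360]
cv2.imwrite("pics/topc.png",cv2.resize(a,None,fx=4,fy=4,interpolation=cv2.INTER_CUBIC))
a=cv2.imread("pics/scene0.png")[235:405,210:425]
cv2.imwrite("pics/scec.png",cv2.resize(a,None,fx=3.5,fy=3.5,interpolation=cv2.INTER_CUBIC))
```

```text
(no output)
```

View pics/topc.png

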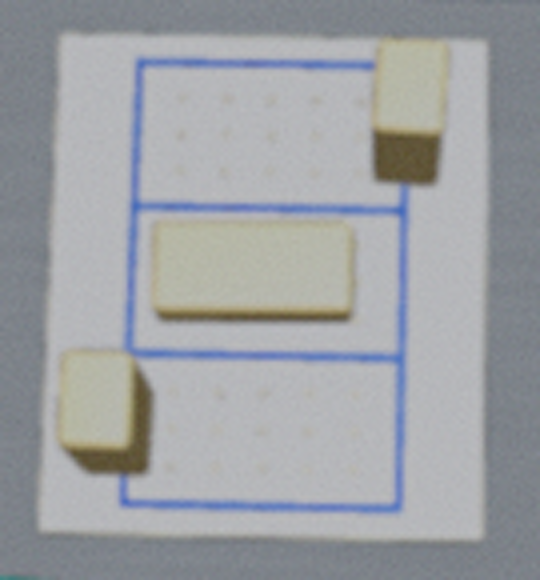

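View pics/scec.png

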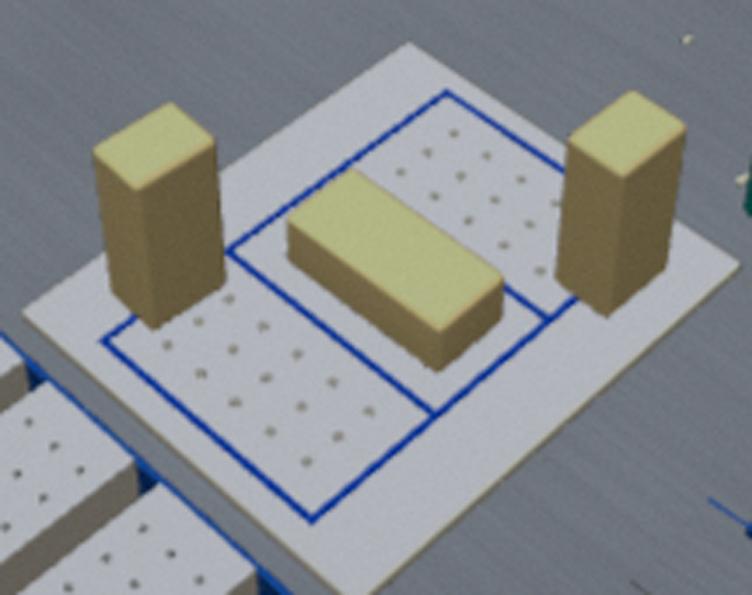

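Both loaf tops and the line corners are clear in the two crops: the far loaf top in the top crop at (374–448, 38–133) and the near one at (60–133, 351–446). Next I'll convert these to world positions.

```bash
cat > h.py <<'E'
import numpy as np
from workcell import bot
def ray(n,uv,z):
    c=bot.calibration(n);f=240/np.tan(np.radians(c["vfov"])/2);T=c["camera_from_world"]
    d=np.c_[(uv[:,0]-c["cx"])/f,(uv[:,1]-c["cy"])/f,np.ones(len(uv))]@T[:3,:3]
    o=-T[:3,:3].T@T[:3,3]
    return (o+d*((z-o[2])/d[:,2])[:,None])[:,:2]
def cr(p,s,off): return (np.array(p,float)+.5)/s-.5+off
E
python3 - <<'E'
from h import *
np.set_printoptions(precision=1,suppress=True)
def rep(name,P):
    print(name,(P*1e3).round(1).tolist(),'mean',P.mean(0)*1e3)
t=lambda p,z:ray("top",cr(p,4,[225,138]),z)
s=lambda p,z:ray("scene",cr(p,3.5,[210,235]),z)
L=t([(139,63),(135,208),(404,212),(129,354),(402,358),(123,505),(399,508)],.012);rep("lines",L)
rep("lines scene: farleft,c/far right, ... ",s([(103,341),(312,520),(434,414),(548,319),(228,250),(447,93)],.012))
for n,p,q,ft in(("far",[(381,38),(448,40),(443,133),(374,130)],[(94,151),(171,102),(215,139),(137,189)],[(112,290),(152,328),(225,286)]),
 ("near",[(62,351),(133,351),(131,446),(60,446)],[(568,136),(632,91),(685,127),(624,178)],[(556,279),(607,317),(667,266)])):
    rep(n+" top",t(p,.142));rep(n+" scene",s(q,.142));rep(n+" foot",s(ft,.012))
rep("c",t([(153,222),(352,222),(352,312),(152,312)],.057))
E
```

```text
lines [[726.3, 155.2], [625.5, 154.0], [626.2, -25.5], [526.3, 154.2], [527.2, -26.0], [425.9, 154.2], [427.6, -25.9]] mean [555.   77.2]
lines scene: farleft,c/far right, ...  [[726.4, -27.1], [725.7, 153.0], [625.9, 151.2], [526.0, 151.5], [625.2, -27.6], [426.4, -27.0]] mean [609.3  62.3]
far top [[702.5, -8.9], [702.0, -50.1], [642.6, -48.0], [643.8, -5.8]] mean [672.7 -28.2]
far scene [[701.2, -47.4], [644.3, -46.4], [646.4, -5.7], [703.2, -7.4]] mean [673.8 -26.7]
far foot [[697.1, -54.0], [699.3, -13.8], [646.2, -7.1]] mean [680.9 -24.9]
near top [[502.3, 179.4], [503.2, 136.6], [445.3, 135.5], [444.4, 178.1]] mean [473.8 157.4]
near scene [[502.3, 136.3], [447.7, 138.7], [449.2, 179.5], [505.2, 180.4]] mean [476.1 158.7]
near foot [[498.7, 134.0], [499.6, 175.9], [442.1, 176.1]] mean [480.1 162. ]
c [[604.8, 136.7], [607.2, 8.1], [547.9, 6.8], [545.4, 135.2]] mean [576.3  71.7]
```

Measured positions (m):

| Thing | Centre | Back face | Must fall | Place centre |
|---|---|---|---|---|
| Near loaf | (0.475, 0.158) | y≈0.180 | −y | (0.4765, 0.0635) |
| Far loaf | (0.673, −0.0275) | y≈−0.049 | +y | (0.676, 0.0635) |

The edge lengths and the 100 mm place spacing agree with the given sizes. First I'll rise, shut the fingers and turn to yaw 90, so that tool x = +Y, tool y = +X and tool z = down.

```bash
python3 -m crank '[{"gripper":0,"travel":[0,0,-8],"twist":[0,0,0.162]},{"gripper":0,"travel":[0,0,-8],"twist":[0,0,0.162]},{"gripper":0,"travel":[0,0,-8],"twist":[0,0,0.162]},{"gripper":0,"travel":[0,0,-8],"twist":[0,0,0.162]},{"gripper":0,"travel":[0,0,-8],"twist":[0,0,0.162]},{"gripper":0,"travel":[0,0,0],"twist":[0,0,0.162]},{"gripper":0,"travel":[0,0,0],"twist":[0,0,0.162]},{"gripper":0,"travel":[0,0,0],"twist":[0,0,0]}]' 60
```

```text
time: 1.1
ee_pos: [0.2321, 0.4985, 0.2709]
tcp_rot: [-180.0, 0.0, 90.1]
wrist_force: [-0.1, -0.5, 0.3]
opening: -0.0001
grasp_force: 0.0
```

```bash
python3 -m crank '[{"gripper":0,"travel":[-33,30,0],"twist":[0,0,0]},{"gripper":0,"travel":[-33,30,0],"twist":[0,0,0]},{"gripper":0,"travel":[-33,30,0],"twist":[0,0,0]},{"gripper":0,"travel":[-33,30,0],"twist":[0,0,0]},{"gripper":0,"travel":[-33,30,0],"twist":[0,0,0]},{"gripper":0,"travel":[-33,30,0],"twist":[0,0,0]},{"gripper":0,"travel":[-33,30,0],"twist":[0,0,0]},{"gripper":0,"travel":[-32,32,0],"twist":[0,0,0]},{"gripper":0,"travel":[0,0,0],"twist":[0,0,0]}]'
```

```text
time: 2.22
ee_pos: [0.4759, 0.2338, 0.2706]
tcp_rot: [-180.0, 0.0, 90.1]
wrist_force: [0.6, 0.5, 0.1]
opening: -0.0001
grasp_force: 0.0
```

```bash
python3 -m crank '[{"gripper":0,"travel":[0,0,30],"twist":[0,0,0]},{"gripper":0,"travel":[0,0,30],"twist":[0,0,0]},{"gripper":0,"travel":[0,0,30],"twist":[0,0,0]},{"gripper":0,"travel":[0,0,30],"twist":[0,0,0]},{"gripper":0,"travel":[0,0,28],"twist":[0,0,0]},{"gripper":0,"travel":[-10,0,0],"twist":[0,0,0]},{"gripper":0,"travel":[-10,0,0],"twist":[0,0,0]},{"gripper":0,"travel":[-10,0,0],"twist":[0,0,0]},{"gripper":0,"travel":[0,0,0],"twist":[0,0,0]}]'
python3 - <<'E'
from workcell import bot
import cv2
a=bot.camera("scene")[205:405,210:425,::-1]
cv2.imwrite("pics/s1.png",cv2.resize(a,None,fx=3,fy=3))
E
```

```text
time: 3.35
ee_pos: [0.4749, 0.2052, 0.1244]
tcp_rot: [179.9, -0.0, 90.0]
wrist_force: [0.4, 0.5, 0.0]
opening: 0.0
grasp_force: 0.0
```

View pics/s1.png

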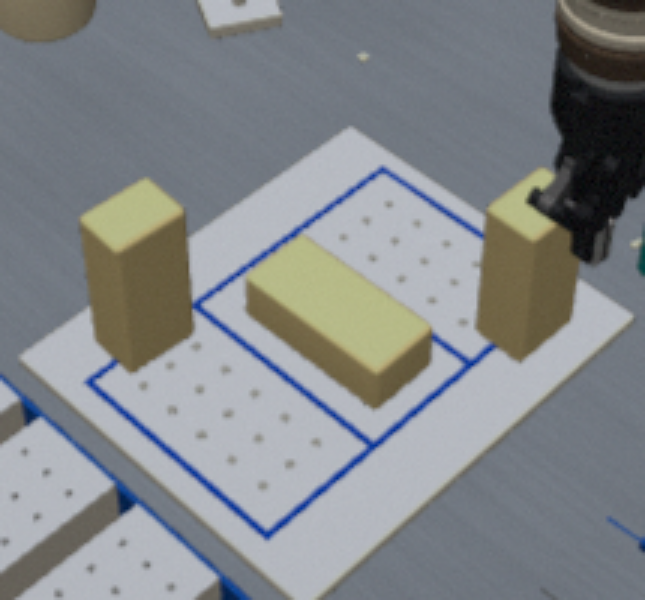

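The picture shows the shut fingertips at about (595,245), level with the loaf's upper part and just behind it. Now I'll push slowly towards −y.

```bash
python3 -m crank '[{"gripper":0,"travel":[-4,0,0],"twist":[0,0,0]},{"gripper":0,"travel":[-4,0,0],"twist":[0,0,0]},{"gripper":0,"travel":[-4,0,0],"twist":[0,0,0]},{"gripper":0,"travel":[-4,0,0],"twist":[0,0,0]},{"gripper":0,"travel":[-4,0,0],"twist":[0,0,0]},{"gripper":0,"travel":[-4,0,0],"twist":[0,0,0]},{"gripper":0,"travel":[-4,0,0],"twist":[0,0,0]},{"gripper":0,"travel":[-4,0,0],"twist":[0,0,0]},{"gripper":0,"travel":[-4,0,0],"twist":[0,0,0]},{"gripper":0,"travel":[-4,0,0],"twist":[0,0,0]}]'
python3 - <<'E'
from workcell import bot
import cv2
a=bot.camera("scene")[205:405,210:425,::-1]
cv2.imwrite("pics/s2.png",cv2.resize(a,None,fx=3,fy=3))
E
```

```text
time: 4.65
ee_pos: [0.4745, 0.1655, 0.1232]
tcp_rot: [-180.0, 0.0, 90.1]
wrist_force: [0.1, 1.2, 0.1]
opening: 0.0002
grasp_force: 0.1
```

View pics/s2.png

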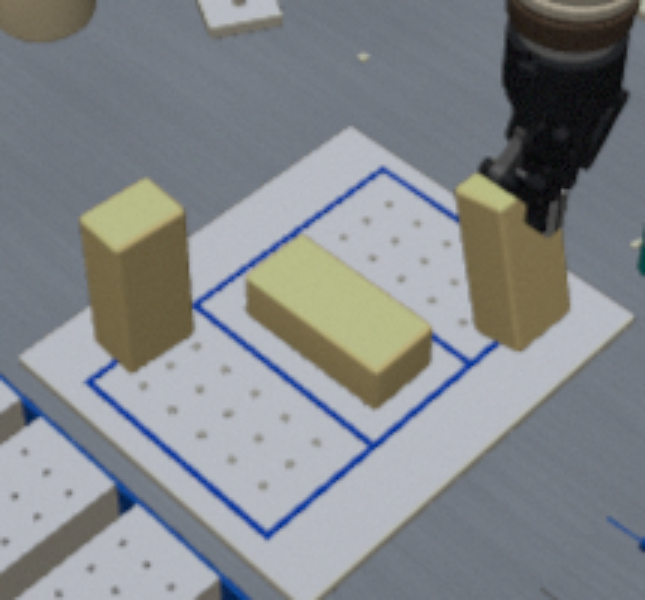

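The near loaf is leaning about its front edge at roughly 12°, with its foot still in place. I'll carry on.

```bash
python3 -m crank '[{"gripper":0,"travel":[-4,0,0],"twist":[0,0,0]},{"gripper":0,"travel":[-4,0,0],"twist":[0,0,0]},{"gripper":0,"travel":[-4,0,0],"twist":[0,0,0]},{"gripper":0,"travel":[-4,0,0],"twist":[0,0,0]},{"gripper":0,"travel":[-4,0,0],"twist":[0,0,0]},{"gripper":0,"travel":[-4,0,0],"twist":[0,0,0]},{"gripper":0,"travel":[0,0,0],"twist":[0,0,0]},{"gripper":0,"travel":[0,0,0],"twist":[0,0,0]},{"gripper":0,"travel":[0,0,0],"twist":[0,0,0]},{"gripper":0,"travel":[0,0,0],"twist":[0,0,0]}]'
python3 - <<'E'
from workcell import bot
import cv2
a=bot.camera("scene")[205:405,210:425,::-1]
cv2.imwrite("pics/s3.png",cv2.resize(a,None,fx=3,fy=3))
E
```

```text
time: 5.95
ee_pos: [0.4745, 0.1419, 0.1233]
tcp_rot: [-180.0, 0.0, 90.1]
wrist_force: [0.1, -0.3, 0.6]
opening: 0.0002
grasp_force: 0.0
```

View pics/s3.png

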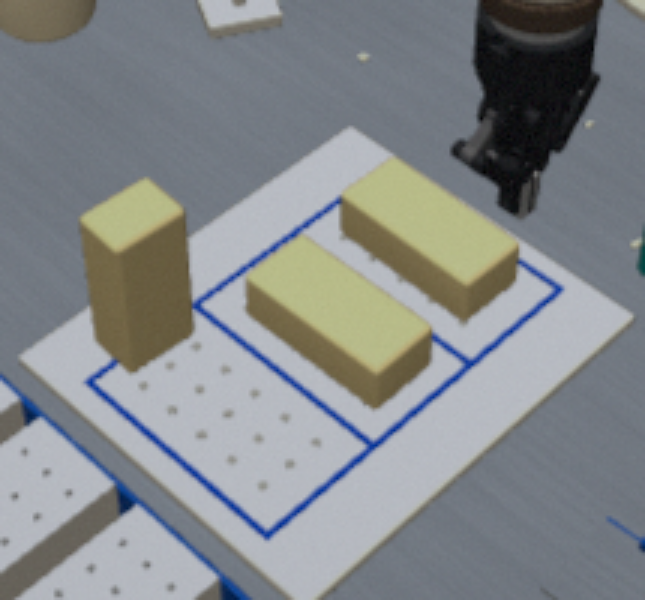

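The near loaf has fallen flat; its top face corners are at (341,203), (395,157), (519,243) and (466,292). It slid on forward, so I'll measure how far.

Run:
```python
from h import *
P=ray("scene",cr([(341,203),(395,157),(519,243),(466,292)],3,[210,205]),.057)
print((P*1e3).round(1), "ends x,y:",P[:2].mean(0),P[2:].mean(0))
print(ray("scene",cr([(195,304),(338,202),(561,289),(470,363),(373,444)],3,[210,205]),.012))
```

```text
[[508.2   6.3]
 [444.4   1.1]
 [446.8 125.9]
 [509.1 129.9]] ends x,y: [0.47631101 0.00365296] [0.47794985 0.12789131]
[[ 0.62526293 -0.02791894]
 [ 0.47711662 -0.02708731]
 [ 0.42565482  0.15284391]
 [ 0.52558912  0.15142075]
 [ 0.62489905  0.15124645]]
```

The near loaf is well placed: its ends are at x≈0.476 and 0.478 (middle line 0.4765), and y runs 0.004…0.128 within −0.027…0.153. On to the far loaf.

```bash
python3 -m crank '[{"gripper":0,"travel":[0,0,-30],"twist":[0,0,0]},{"gripper":0,"travel":[0,0,-30],"twist":[0,0,0]},{"gripper":0,"travel":[0,0,-30],"twist":[0,0,0]},{"gripper":0,"travel":[0,0,-30],"twist":[0,0,0]},{"gripper":0,"travel":[-35,28,0],"twist":[0,0,0]},{"gripper":0,"travel":[-35,28,0],"twist":[0,0,0]},{"gripper":0,"travel":[-35,28,0],"twist":[0,0,0]},{"gripper":0,"travel":[-35,28,0],"twist":[0,0,0]},{"gripper":0,"travel":[-35,28,0],"twist":[0,0,0]},{"gripper":0,"travel":[-35,28,0],"twist":[0,0,0]},{"gripper":0,"travel":[-37,31,0],"twist":[0,0,0]},{"gripper":0,"travel":[0,0,0],"twist":[0,0,0]}]'
```

```text
time: 7.5
ee_pos: [0.675, -0.1075, 0.2403]
tcp_rot: [-179.8, -0.0, 89.9]
wrist_force: [-0.1, 0.4, 0.3]
opening: 0.0001
grasp_force: 0.0
```

```bash
python3 -m crank '[{"gripper":0,"travel":[0,0,30],"twist":[0,0,0]},{"gripper":0,"travel":[0,0,30],"twist":[0,0,0]},{"gripper":0,"travel":[0,0,30],"twist":[0,0,0]},{"gripper":0,"travel":[0,-1,26],"twist":[0,0,0]},{"gripper":0,"travel":[0,0,0],"twist":[0,0,0]},{"gripper":0,"travel":[10,0,0],"twist":[0,0,0]},{"gripper":0,"travel":[10,0,0],"twist":[0,0,0]},{"gripper":0,"travel":[10,0,0],"twist":[0,0,0]},{"gripper":0,"travel":[0,0,0],"twist":[0,0,0]}]'
```

```text
time: 8.62
ee_pos: [0.6729, -0.0739, 0.1278]
tcp_rot: [180.0, 0.0, 90.1]
wrist_force: [0.0, 0.1, 0.7]
opening: 0.0001
grasp_force: 0.0
```

```bash
python3 -m crank '[{"gripper":0,"travel":[0,0,4],"twist":[0,0,0]},{"gripper":0,"travel":[4,0,0],"twist":[0,0,0]},{"gripper":0,"travel":[4,0,0],"twist":[0,0,0]},{"gripper":0,"travel":[4,0,0],"twist":[0,0,0]},{"gripper":0,"travel":[4,0,0],"twist":[0,0,0]},{"gripper":0,"travel":[4,0,0],"twist":[0,0,0]},{"gripper":0,"travel":[4,0,0],"twist":[0,0,0]},{"gripper":0,"travel":[4,0,0],"twist":[0,0,0]},{"gripper":0,"travel":[4,0,0],"twist":[0,0,0]},{"gripper":0,"travel":[4,0,0],"twist":[0,0,0]}]'
python3 - <<'E'
from workcell import bot
import cv2
a=bot.camera("scene")[205:405,210:425,::-1]
cv2.imwrite("pics/s4.png",cv2.resize(a,None,fx=3,fy=3))
E
```

```text
time: 9.88
ee_pos: [0.6727, -0.0386, 0.1232]
tcp_rot: [-180.0, -0.0, 90.1]
wrist_force: [0.9, -0.5, 0.5]
opening: 0.0
grasp_force: 0.2
```

View pics/s4.png

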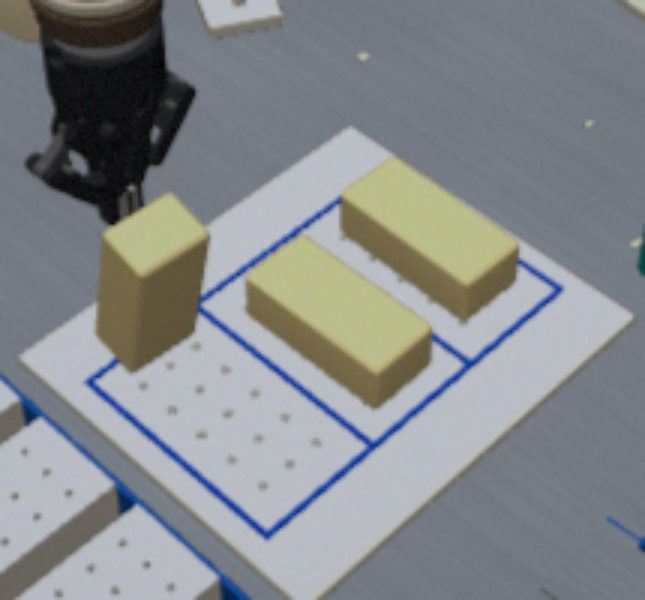

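The far loaf is tipping about its front edge, which stays put with its corner at (132,370). I'll finish the push.

```bash
python3 -m crank '[{"gripper":0,"travel":[4,0,0],"twist":[0,0,0]},{"gripper":0,"travel":[4,0,0],"twist":[0,0,0]},{"gripper":0,"travel":[4,0,0],"twist":[0,0,0]},{"gripper":0,"travel":[4,0,0],"twist":[0,0,0]},{"gripper":0,"travel":[4,0,0],"twist":[0,0,0]},{"gripper":0,"travel":[4,0,0],"twist":[0,0,0]},{"gripper":0,"travel":[0,0,0],"twist":[0,0,0]},{"gripper":0,"travel":[0,0,0],"twist":[0,0,0]},{"gripper":0,"travel":[0,0,0],"twist":[0,0,0]},{"gripper":0,"travel":[0,0,0],"twist":[0,0,0]}]'
python3 - <<'E'
from workcell import bot
import cv2
a=bot.camera("scene")[205:405,210:425,::-1]
cv2.imwrite("pics/s5.png",cv2.resize(a,None,fx=3,fy=3))
E
```

```text
time: 11.18
ee_pos: [0.6727, -0.0151, 0.1233]
tcp_rot: [-180.0, 0.0, 90.0]
wrist_force: [0.1, -1.0, 0.1]
opening: -0.0004
grasp_force: 0.0
```

View pics/s5.png

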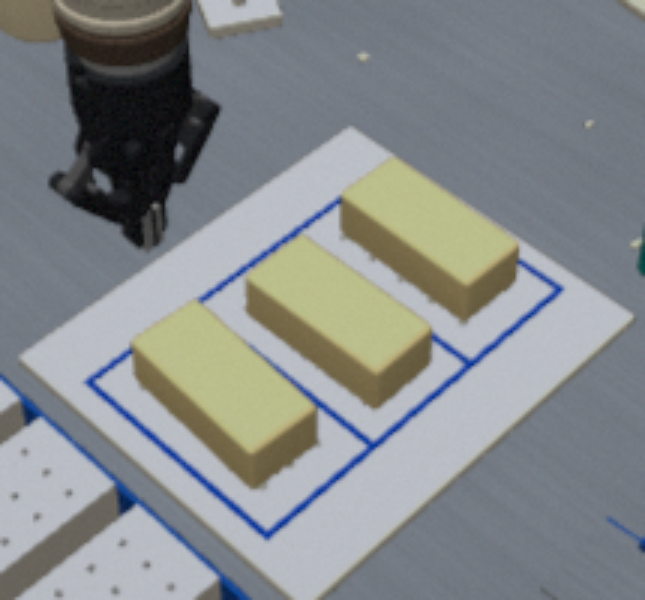

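The far loaf also lies flat, with top face corners at (133,343), (195,301), (317,408) and (255,457). I'll check the numbers and raise the arm clear.

```bash
python3 -m crank '[{"gripper":0,"travel":[0,0,-30],"twist":[0,0,0]},{"gripper":0,"travel":[0,0,-30],"twist":[0,0,0]},{"gripper":0,"travel":[0,0,-30],"twist":[0,0,0]},{"gripper":0,"travel":[0,0,0],"twist":[0,0,0]},{"gripper":0,"travel":[0,0,0],"twist":[0,0,0]}]'
python3 - <<'E'
from h import *
P=ray("scene",cr([(133,343),(195,301),(317,408),(255,457)],3,[210,205]),.057)
print((P*1e3).round(1), "ends:",P[:2].mean(0),P[2:].mean(0))
E
```

```text
time: 11.85
ee_pos: [0.6726, -0.015, 0.2124]
tcp_rot: [-180.0, 0.0, 90.1]
wrist_force: [0.1, 0.7, 0.6]
opening: -0.0
grasp_force: 0.0
[[ 7.037e+02 -7.000e-01]
 [ 6.485e+02  1.100e+00]
 [ 6.548e+02  1.277e+02]
 [ 7.107e+02  1.272e+02]] ends: [6.76108655e-01 2.18349872e-04] [0.68277339 0.12746536]
```

The ends are at x = 0.676 and 0.683 (middle line 0.676) and y runs 0…0.127, so it is within limits. Handing in.

```bash
python3 -c "from workcell import bot; print(bot.job_done())"
```

```text
the job is handed in; nothing more can be done
None
```

Both loaves were tipped over and lie flat in their own blue places, about 7 mm off the middle line at most by the camera; nothing else was touched as far as I could see, and the job is handed in (it returned no verdict).

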